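# Put the used boring bit back in its graded rack

## Robot

A 7-joint arm with a two-finger parallel gripper is mounted at the origin on the work surface. World frame = base frame: x ahead of the robot, y to its left, z up, the work surface at z = 0. Lengths are in m, angles in rad, forces in N, time in s.
With the tool pointing down it reaches from about 0.35 to 0.9 m from the base axis. Payload 8.1 kg.
Tool frame: the origin (TCP) lies at the very end of the fingers, on their centre line; the grasp point (between the pads) lies 19 mm behind it; y points along the fingers, x is the direction in which the jaws open and shut, and the axes are right-handed (so a half turn about y gives the same grasp; the last joint's range is limited). The gripper opens to 92 mm and grips with 3 to 60 N. Pads are 19 mm wide; open, the fingers measure 130 mm over their backs; the gripper's body (75 mm by 190 mm) begins 47 mm behind the grasp point.
Start: joints at [-1.391, 0.434, 0.025, 1.573, -0.012, 1.134, -0.075], TCP at [0.174, 0.6, 0.227] pointing down, gripper open.
Joint ranges: [-2.62, 2.62], [-0.44, 2.09], [-1.27, 1.32], [0.08, 2.57], [-1.32, 4.46], [0.12, 2], [-2.74, 2.74]. Speed limits (rad/s): [2.22, 2.22, 3.01, 3.01, 3.14, 3.14, 3.14].

## Interface

Orientations are given as a rotation vector (axis times angle).
In Python, from cell import arm, imaging gives the robot as it stands. The module is installed in compiled form; this text tells all that it offers.
- The arm moves only by the tool send_rows, never from a script. Its argument "steps" is a list of rows, each a list of 5 numbers: the opening, from 0 (shut) to 1 (fully open), then the shift along the tool's x, y, z in cm, then the turn about the tool's y in rad. In form: [[jaw, x, y, z, roll], ...]. A call has 1 to 20 rows; each row is the pose to reach, as a shift and turn from the pose commanded when the call began, along the tool's axes at that moment; what a row does not reach only later rows make up. A row lasts 1/8 s, in which the tool goes at most 62.5 mm and 10.7 degrees, less where a joint would pass 70% of its speed; a pose out of reach is approached as far as the arm can. A call with a gripper value outside its range is refused whole. The fingers move at their own pace and stop on an object; "squeeze" is the grip in N (left out, the last holds). Time passes only in rows, so rows that repeat a pose let the fingers close. It gives the time, the measured TCP pose, the force and the opening at its end, in the units of the state.
- arm.observe(): the state, without advancing time (a new reading comes with each control period).
- imaging.get_image(name): name is "scene" or "top" or "wrist"; returns the picture (420x560x3 uint8, blue, green, red); there is no depth.
- imaging.camera_params(name): a dict with "camera_matrix" (3x3 intrinsics, pixels), "position" and "orientation" of the camera in the world; the wrist camera has in their place "mount" (4x4, takes a point from camera to tool coordinates, whose origin is the TCP and whose axes are the tool frame's). Camera axes: x right, y down, z forward; pixel columns grow to the right and rows downward; lengths in m; the calibration is good to about 2 mm. A picture is of the moment at which its call begins: read the wrist's pose just before it. camera_params takes no time and is no camera call.
- arm.sign_off(): hands the job in, once; it reports no verdict.
The state is a dict: "clock": time; "joints": joint angles; "dq": joint speeds; "joint_efforts": joint torques, N m; "position": TCP position; "ee_rot": TCP orientation; "force": force on the tool from outside, world axes, zero at the start; "ft_torque": the same for the moment, N m; "width": opening from 0.0 (shut) to 1.0 (fully open).
Only numpy, scipy, OpenCV 4.12 (cv2) and the standard library are available. Lean on these libraries where they do the work, as an engineer would, in place of code of your own. Each camera call takes 0.05 s, during which the arm holds its last target.

## Task

Put the boring bit that stands alone in the single-pocket block away in the bit rack, shank down, in the one hole of the graded row that is made for its diameter, fully home on the bottom. The hole strip lies loosely in its trough, so feel for the hole with light pressure and never force the bit against the rack (stay under 25 N). Leave the other two bits standing in their stand.

Things in the scene. Friction and masses are not known exactly. Their poses are not given: they have to be found in the camera images.
- rack: Bit rack, fixed: dark wooden trough 70 x 252 mm, walls 34 mm high, with a pale hole strip 52 x 210 mm lying in it. Origin: centre of the trough's underside, on the bench; y along the row, z up. With the strip centred, the five holes lie at x = 0, y = +88, +44, 0, -44, -88 mm, for bits of 11, 14, 17, 20, 23 mm. The 11 mm hole holds a stored bit, its tip 90 mm above the bench.
- rack_top (a point): Point of the fixed trough at the strip's nominal centre, height of its top face (48 mm above the bench); axes as the rack. It does not follow the strip, which has play: it lies up to 14 mm to either side along y, never along x; this is not measured. About 10 N of friction holds it. Pressed down it sinks on springs, about 1.5 N to start, then 1.5 N per mm, solid after 8 mm (about 13 N).
- rack_floor (a point): Centre of the trough's fixed floor, 6 mm above the bench, axes as the rack. The holes go right through the 30 mm thick strip; each is 1.5 mm wider than its bit, with a sharp-edged mouth. A bit that is fully home stands on this floor, its foot 42 mm below the strip's top face.
- puck: Fixed wooden block 64 x 64 x 28 mm with one round pocket 25 mm wide and 20 mm deep in its middle (pocket floor 8 mm above the bench): the bit that stands in it is the one to put away. Origin: centre of its underside; z up.
- bit_small: Loose steel boring bit, 14 mm thick, 110 mm long, standing shank down, spiral flutes at 52 to 100 mm, point on top; foot chamfered 1.5 x 2.5 mm; 100 g +-20 percent. Origin: centre of the foot; z up the bit. Its hole is the 14 mm one (second hole from the +y end). Starts in the puck or in a pocket of the separate two-pocket stand (60 x 120 x 28 mm).
- bit_medium: Loose steel boring bit, 17 mm thick, 110 mm long, standing shank down, spiral flutes at 52 to 100 mm, point on top; foot chamfered 1.5 x 2.5 mm; 150 g +-20 percent. Origin: centre of the foot; z up the bit. Its hole is the 17 mm one (middle hole). Starts in the puck or in a pocket of the separate two-pocket stand (60 x 120 x 28 mm).
- bit_large: Loose steel boring bit, 20 mm thick, 110 mm long, standing shank down, spiral flutes at 52 to 100 mm, point on top; foot chamfered 1.5 x 2.5 mm; 200 g +-20 percent. Origin: centre of the foot; z up the bit. Its hole is the 20 mm one (fourth hole from the +y end). Starts in the puck or in a pocket of the separate two-pocket stand (60 x 120 x 28 mm).
Not all that is in view belongs to the job. What is shaped like the bit_medium but brown or orange is not meant.

How it is judged:
On the way, in this order (a step that is already met when the one before it is completed fails the run):
1. a bit is lifted clear of its pocket (height (world z) of any of bit_small, bit_medium, bit_large above 0.04 m), for 0.2 s.
2. the bit from the single-pocket block is fully home in the hole of its own diameter, the other two bits still in their stand (((z of bit_small in the frame of rack between 0.003 and 0.01 m and y of bit_small in the frame of rack between 0.027 and 0.061 m and x of bit_small in the frame of rack between -0.005 and 0.005 m and angle between bit_small's own z axis and vertical below 0.12 rad and distance of each of bit_medium, bit_large from where it was at the start of the episode below 0.015 m and horizontal distance between each of bit_medium, bit_large and puck above 0.06 m and angle between each of bit_medium, bit_large's own z axis and vertical below 0.2 rad) or (z of bit_medium in the frame of rack between 0.003 and 0.01 m and y of bit_medium in the frame of rack between -0.017 and 0.017 m and x of bit_medium in the frame of rack between -0.005 and 0.005 m and angle between bit_medium's own z axis and vertical below 0.12 rad and distance of each of bit_small, bit_large from where it was at the start of the episode below 0.015 m and horizontal distance between each of bit_small, bit_large and puck above 0.06 m and angle between each of bit_small, bit_large's own z axis and vertical below 0.2 rad) or (z of bit_large in the frame of rack between 0.003 and 0.01 m and y of bit_large in the frame of rack between -0.061 and -0.027 m and x of bit_large in the frame of rack between -0.005 and 0.005 m and angle between bit_large's own z axis and vertical below 0.12 rad and distance of each of bit_small, bit_medium from where it was at the start of the episode below 0.015 m and horizontal distance between each of bit_small, bit_medium and puck above 0.06 m and angle between each of bit_small, bit_medium's own z axis and vertical below 0.2 rad))), for 0.2 s.
At the end, for the whole second after the job is handed in: The bit from the single-pocket block rests in the hole of its diameter: foot within 4 mm of the trough floor, within 17 mm of the nominal hole along the row and 5 mm across, tilted under 0.12 rad. The other two bits are within 15 mm of their starts and upright within 0.2 rad (((z of bit_small in the frame of rack between 0.003 and 0.01 m and y of bit_small in the frame of rack between 0.027 and 0.061 m and x of bit_small in the frame of rack between -0.005 and 0.005 m and angle between bit_small's own z axis and vertical below 0.12 rad and distance of each of bit_medium, bit_large from where it was at the start of the episode below 0.015 m and horizontal distance between each of bit_medium, bit_large and puck above 0.06 m and angle between each of bit_medium, bit_large's own z axis and vertical below 0.2 rad and linear speed of bit_small below 0.01 m/s) or (z of bit_medium in the frame of rack between 0.003 and 0.01 m and y of bit_medium in the frame of rack between -0.017 and 0.017 m and x of bit_medium in the frame of rack between -0.005 and 0.005 m and angle between bit_medium's own z axis and vertical below 0.12 rad and distance of each of bit_small, bit_large from where it was at the start of the episode below 0.015 m and horizontal distance between each of bit_small, bit_large and puck above 0.06 m and angle between each of bit_small, bit_large's own z axis and vertical below 0.2 rad and linear speed of bit_medium below 0.01 m/s) or (z of bit_large in the frame of rack between 0.003 and 0.01 m and y of bit_large in the frame of rack between -0.061 and -0.027 m and x of bit_large in the frame of rack between -0.005 and 0.005 m and angle between bit_large's own z axis and vertical below 0.12 rad and distance of each of bit_small, bit_medium from where it was at the start of the episode below 0.015 m and horizontal distance between each of bit_small, bit_medium and puck above 0.06 m and angle between each of bit_small, bit_medium's own z axis and vertical below 0.2 rad and linear speed of bit_large below 0.01 m/s))); the robot touches nothing.
It fails at once if a bit is pressed against the rack with more than 25 N (contact force between any of bit_small, bit_medium, bit_large and rack above 25 N).
It fails at once if the arm or gripper pushes on the rack itself with more than 25 N (contact force between any of the arm, the fingers and rack above 25 N).
It also fails if it takes over 48 s, if anything falls off the work surface, if the arm or the gripper's body presses on something with over 40 N, if the wrist force passes 120 N, or if a joint passes its speed limit or range.

## Working session

There is one attempt and no reset: what is moved stays moved. The work goes in short steps, Python scripts to look and compute and a tool call to move; the robot and the scene stay as the last step left them, time stands still between calls to the robot, and variables do not carry over. Pictures are saved under pics/ and viewed, and the job is handed in when it is done.

Besides the shell and the picture viewer there is one more tool, called after ">>>" by a JSON object that holds its "fn" and its "kwargs", one argument or row to a line. send_rows: Moves the arm, as the interface text tells. Its arguments: {"type":"object","properties":{"steps":{"type":"array","items":{"type":"array","items":{"type":"number"}}},"squeeze":{"type":"number"}},"required":["steps"]}

```bash
mkdir -p pics
python3 - <<'E'
from cell import arm, imaging
import cv2
print(arm.observe())
for n in ["scene","top","wrist"]:
    p=imaging.camera_params(n); print(n,p)
for n in ["scene","top"]:
    cv2.imwrite(f"pics/{n}0.png",imaging.get_image(n))
E
```

```text
{'clock': 0.0, 'joints': array([-1.3905947 ,  0.43527298,  0.0250191 ,  1.57411449, -0.01160919,
        1.13400821, -0.0750868 ]), 'dq': array([-0.00056918,  0.00170048, -0.00021524,  0.0003102 , -0.00033021,
        0.00286629, -0.00088478]), 'joint_efforts': array([-9.74735885e-04, -6.67867112e+01,  9.84384567e-01, -3.14447737e+01,
       -6.03190600e-02,  4.31413273e-02,  1.87131322e-04]), 'position': array([0.1743367 , 0.59964415, 0.22590773]), 'ee_rot': array([-1.3309997 , -0.99746003,  0.99949287]), 'force': array([ 0.56456782,  0.13248153, -0.03649262]), 'ft_torque': array([ 0.00729674, -0.03587213, -0.04911214]), 'width': 1.000308236112865}
scene {'camera_matrix': array([[511.51732048,   0.        , 280.57835796],
       [  0.        , 511.51732048, 204.91874701],
       [  0.        ,   0.        ,   1.        ]]), 'position': array([ 1.204163  , -0.52182746,  0.64834345]), 'orientation': array([-2.0159611 , -0.91121278,  0.49367779])}
top {'camera_matrix': array([[419.18053569,   0.        , 282.71976379],
       [  0.        , 419.18053569, 208.35090112],
       [  0.        ,   0.        ,   1.        ]]), 'position': array([0.32576   , 0.02379351, 1.07453336]), 'orientation': array([-2.13424146,  2.11423933, -0.18723714])}
wrist {'camera_matrix': array([[348.46697965,   0.        , 276.78432474],
       [  0.        , 348.46697965, 208.69722608],
       [  0.        ,   0.        ,   1.        ]]), 'mount': array([[ 9.99999439e-01,  5.12733669e-04, -9.27231964e-04,
        -8.84899591e-05],
       [ 1.03600617e-03, -2.89688048e-01,  9.57120557e-01,
        -1.58007513e-01],
       [ 2.22139917e-04, -9.57120981e-01, -2.89688417e-01,
         7.85970237e-02],
       [ 0.00000000e+00,  0.00000000e+00,  0.00000000e+00,
         1.00000000e+00]])}
```

View pics/scene0.png

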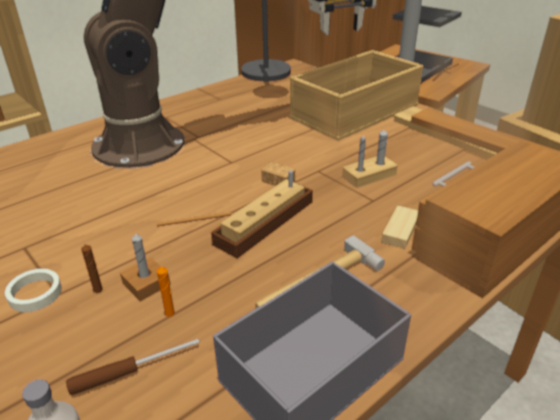

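View pics/top0.png

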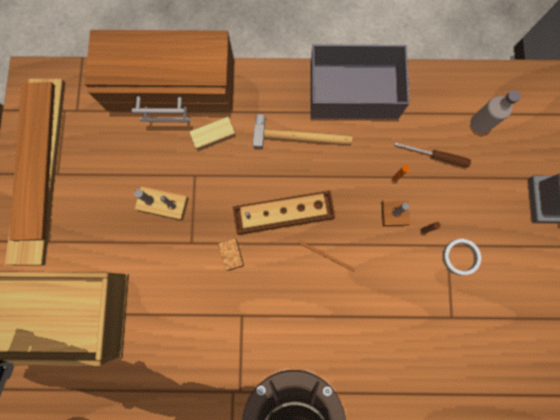

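Run:
```python
from cell import imaging
import cv2
a=cv2.imread("pics/top0.png")
cv2.imwrite("pics/top0z.png",cv2.resize(a[100:320,230:560],None,fx=2.4,fy=2.4,interpolation=cv2.INTER_CUBIC))
a=cv2.imread("pics/scene0.png")
cv2.imwrite("pics/scene0z.png",cv2.resize(a[100:400,100:500],None,fx=2,fy=2,interpolation=cv2.INTER_CUBIC))
```

```text
(no output)
```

View pics/top0z.png

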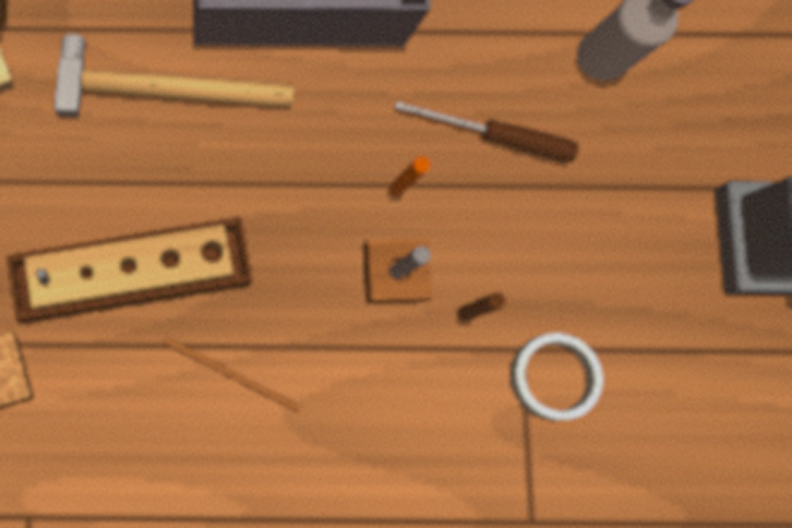

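View pics/scene0z.png

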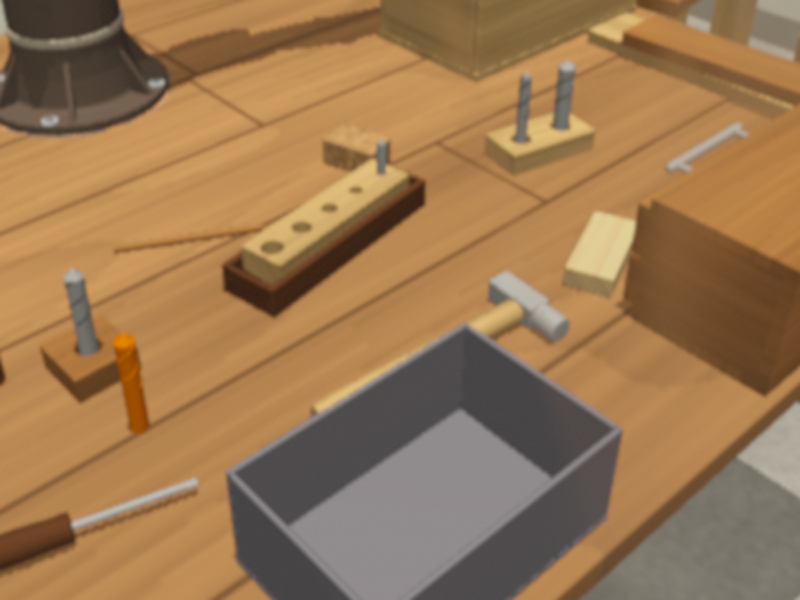

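```bash
cat > h.py <<'E'
import numpy as np, cv2
from scipy.spatial.transform import Rotation as R
from cell import arm, imaging
def cam(n, st=None):
    p=imaging.camera_params(n); K=p["camera_matrix"]
    if "mount" in p:
        T=np.eye(4); T[:3,:3]=R.from_rotvec(st["ee_rot"]).as_matrix(); T[:3,3]=st["position"]
        M=T@p["mount"]; return K,M[:3,:3],M[:3,3]
    return K,R.from_rotvec(p["orientation"]).as_matrix(),p["position"]
def proj(c,X):
    K,Rm,t=c; q=(np.atleast_2d(X)-t)@Rm@K.T; return q[:,:2]/q[:,2:]
def onz(c,uv,z):
    K,Rm,t=c; uv=np.atleast_2d(uv).astype(float)
    d=np.c_[uv,np.ones(len(uv))]@np.linalg.inv(K).T@Rm.T
    return t+d*((z-t[2])/d[:,2:])
E
python3 - <<'E'
from h import *
st=arm.observe(); print(R.from_rotvec(st["ee_rot"]).as_matrix().round(3))
c=cam("top"); s=cam("scene")
print("rig check base",proj(c,[0,0,0]))
a=cv2.imread("pics/top0.png")
cv2.imwrite("pics/t_rack.png",cv2.resize(a[180:245,225:345],None,fx=6,fy=6,interpolation=cv2.INTER_CUBIC))
cv2.imwrite("pics/t_puck.png",cv2.resize(a[190:235,370:450],None,fx=9,fy=9,interpolation=cv2.INTER_CUBIC))
b=cv2.imread("pics/scene0.png")
cv2.imwrite("pics/s_bits.png",np.hstack([cv2.resize(b[220:310,110:190],None,fx=5,fy=5,interpolation=cv2.INTER_CUBIC),cv2.resize(b[110:200,325:405],None,fx=5,fy=5,interpolation=cv2.INTER_CUBIC)]))
E
```

```text
[[ 0.279 -0.    -0.96 ]
 [ 0.96  -0.001  0.279]
 [-0.001 -1.    -0.   ]]
rig check base [[293.32689891 424.24663079]]
```

View pics/t_rack.png

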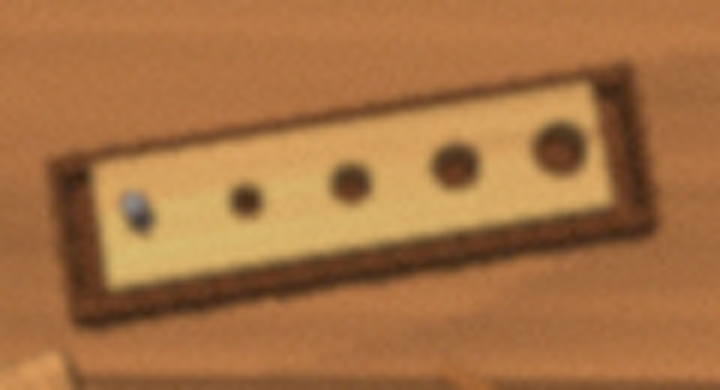

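View pics/t_puck.png

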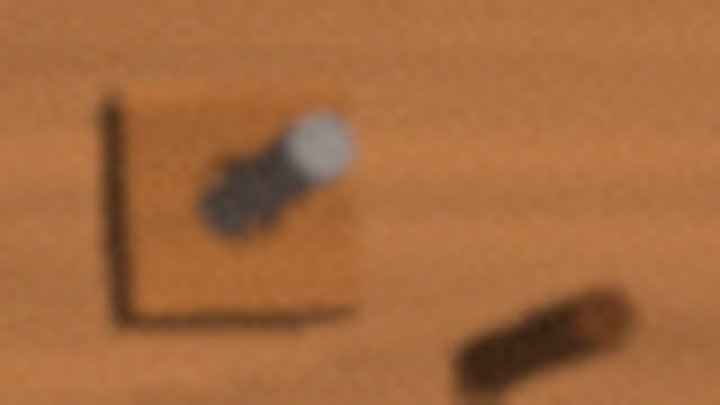

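View pics/s_bits.png

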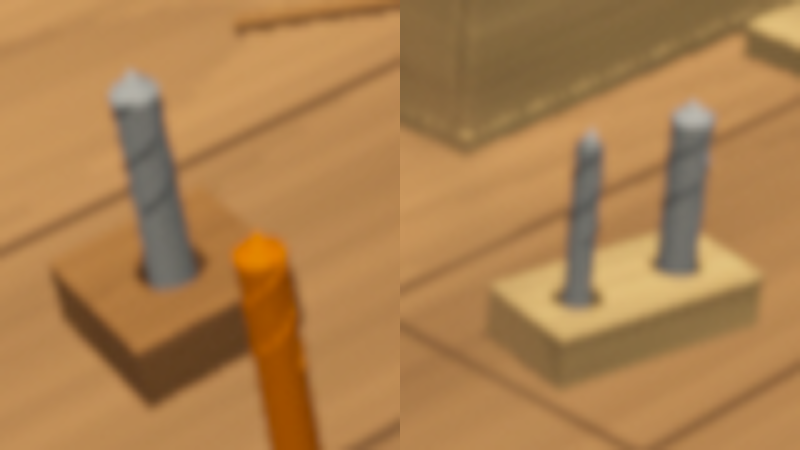

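Run:
```python
from h import *
from scipy.optimize import least_squares
c=cam("top"); s=cam("scene")
f=lambda p,k,o:(np.array(p)+.5)/k-.5+np.array(o)
h=onz(c,f([(247,201),(351,184),(455,166),(560,149)],6,(225,180)),.048)
print("holes",h.round(4)); d=h[0]-h[-1]; L=np.linalg.norm(d); print(L, "yaw of rack y", np.arctan2(d[1],d[0]), "rack yaw",np.arctan2(d[1],d[0])-np.pi/2)
u=d/L; nom=np.mean(h,0)+22*u*.001; print("strip centre",nom, "17 hole",nom)
# outer ends at z=.034 far corners
e=onz(c,f([(50,158),(632,66)],6,(225,180)),.034); print("far corners",e.round(4), np.linalg.norm(e[0]-e[1])); 
x=np.array([u[1],-u[0],0]); print("trough centre from far corners", (e.mean(0)-.035*x).round(4), "x axis",x)
rel=(nom-(e.mean(0)-.035*x)); print("strip offset along y, x",rel@u,rel@x)
# puck
p=onz(c,f([(107,92),(362,92),(362,310),(122,318)],9,(370,190)),.028); print("puck top corners",p.round(4))
print("tip",onz(c,f((322,147),9,(370,190)),.113).round(4), "pocket side", onz(c,f((235,208),9,(370,190)),.028).round(4))
# scene view
print("scene tip", onz(s,f((133,85),5,(110,220)),.113).round(4),"base",onz(s,f((170,275),5,(110,220)),.028).round(4))
K,Rm,t=s
for nm,uvw in {"puck":((147,190),48),"left":((583-400,240),29),"right":((685-400,200),40)}.items():
    o=(110,220) if nm=="puck" else (325,110)
    X=onz(s,f(uvw[0],5,o),.06); z=((X-t)@Rm)[0,2]; print(nm,X.round(3),z, "width mm",uvw[1]/5*z/K[0,0]*1e3)
```

```text
holes [[ 0.5013  0.0721  0.048 ]
 [ 0.5088  0.0291  0.048 ]
 [ 0.5168 -0.014   0.048 ]
 [ 0.5244 -0.0576  0.048 ]]
0.13173497202953827 yaw of rack y 1.7470306654502448 rack yaw 0.1762343386553482
strip centre [0.50895765 0.02910228 0.048     ] 17 hole [0.50895765 0.02910228 0.048     ]
far corners [[ 0.5213  0.1561  0.034 ]
 [ 0.5632 -0.0893  0.034 ]] 0.24900707194462376
trough centre from far corners [0.5078 0.0272 0.034 ] x axis [0.98451088 0.17532349 0.        ]
strip offset along y, x 0.001617438857329301 0.0014921087109111672
puck top corners [[ 0.5417 -0.2208  0.028 ]
 [ 0.5424 -0.2928  0.028 ]
 [ 0.4801 -0.29    0.028 ]
 [ 0.4772 -0.2229  0.028 ]]
tip [[ 0.5101 -0.2561  0.113 ]] pocket side [[ 0.5087 -0.2557  0.028 ]]
scene tip [[ 0.5165 -0.2569  0.113 ]] base [[ 0.5176 -0.2585  0.028 ]]
puck [[ 0.507 -0.256  0.06 ]] 0.9110748088202129 width mm 17.098772249667082
left [[0.527 0.312 0.06 ]] 1.204843466259666 width mm 13.661496540776618
right [[0.534 0.379 0.06 ]] 1.2366208108444563 width mm 19.340433042310675
```

```bash
cat >> h.py <<'E'
def plan(goal,xdir=None):
    st=arm.observe(); Rm=R.from_rotvec(st["ee_rot"]).as_matrix()
    d=(np.array(goal)-st["position"])@Rm*100
    a=np.arctan2(Rm[1,0],Rm[0,0]); r=0 if xdir is None else -(xdir-a)
    print("clock %.2f pos %s xdir %.4f force %s width %.4f"%(st["clock"],st["position"].round(4),a,st["force"].round(1),st["width"]))
    print("shift cm",d.round(3),"roll",round(r,4))
E
python3 - <<'E'
from h import *
c=cam("top")
print("brown base",onz(c,(421,232),.0),"top",onz(c,(437,225),.11)); print("orange top",onz(c,(405,170),.11),"base",onz(c,(395,179),0))
plan([.45,.2,.23],1.747)
plan([.51,-.256,.19],1.747)
E
```

```text
brown base [[ 0.46368374 -0.32637779  0.        ]] top [[ 0.46624734 -0.32838262  0.11      ]]
orange top [[ 0.59751478 -0.25990812  0.11      ]] base [[ 0.60373516 -0.2648846   0.        ]]
clock 0.10 pos [0.1743 0.5997 0.226 ] xdir 1.2880 force [ 0.2 -0.7  0.5] width 1.0001
shift cm [-30.691  -0.35  -37.629] roll -0.459
clock 0.10 pos [0.1743 0.5997 0.226 ] xdir 1.2880 force [ 0.2 -0.7  0.5] width 1.0001
shift cm [-72.799   3.714 -56.115] roll -0.459
```

>>> {"fn": "send_rows", "kwargs": {
  "steps": [
    [1,-4,0,-6,-0.1],
    [1,-9,0,-11,-0.2],
    [1,-13,0,-17,-0.3],
    [1,-17,0,-22,-0.4],
    [1,-21,0,-27,-0.459],
    [1,-25,0,-32,-0.459],
    [1,-30,0,-36,-0.459],
    [1,-35,0,-40,-0.459],
    [1,-40,0.5,-43,-0.459],
    [1,-46,1,-46,-0.459],
    [1,-52,1.5,-49,-0.459],
    [0.7,-57,2,-52,-0.459],
    [0.6,-62,2,-54,-0.459],
    [0.6,-67,2,-56,-0.459],
    [0.6,-71,2,-56.1,-0.459],
    [0.6,-72.8,2,-56.1,-0.459],
    [0.6,-72.8,2,-56.1,-0.459],
    [0.6,-72.8,2,-56.1,-0.459]
  ]
}}

```text
clock: 2.35
position: [0.5106, -0.2531, 0.2065]
ee_rot: [-1.118, -1.34, 1.339]
force: [-0.1, 0.5, 0.2]
width: 0.602
```

Run:
```python
from h import *
plan([.51,-.256,.19],1.747)
st=arm.observe(); im=imaging.get_image("wrist"); cv2.imwrite("pics/w1.png",im); np.save("w1.npy",np.r_[st["position"],st["ee_rot"]])
c=cam("wrist",st)
for X in ([.51,-.256,.118],[.51,-.256,.028],[.513,-.257,.118]): print(proj(c,X))
```

```text
clock 2.35 pos [ 0.5106 -0.2531  0.2065] xdir 1.7495 force [-0.1  0.5  0.2] width 0.6020
shift cm [-0.277  1.65   0.106] roll 0.0025
[[273.24697201 212.64877564]]
[[274.0190332  185.30367554]]
[[271.21728744 216.2067351 ]]
```

View pics/w1.png

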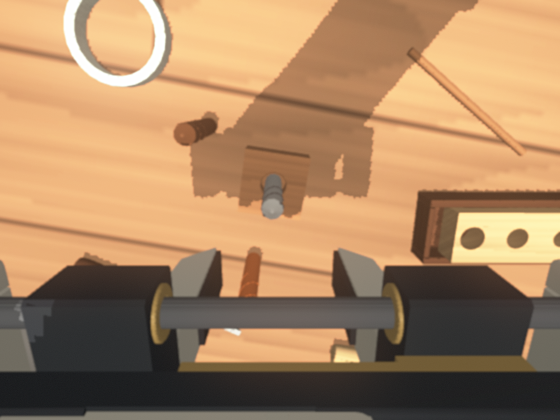

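The candidates were the bit in the brown single block (scene 143,258), the two in the pale stand (scene 362,155 and 382,148), and the brown and orange dummies. The block bit measures about 17 mm (the stand bits about 14 and 20), so it is bit_medium. The wrist image shows its tip at (272,213), and I predicted (273,213). Descending.

>>> {"fn": "send_rows", "kwargs": {
  "steps": [
    [0.6,-0.28,4,0.1,0],
    [0.6,-0.28,8,0.1,0],
    [0.6,-0.28,11,0.1,0],
    [0.6,-0.28,13,0.1,0],
    [0.6,-0.28,14.3,0.1,0],
    [0.6,-0.28,14.45,0.1,0],
    [0.6,-0.28,14.45,0.1,0]
  ]
}}

```text
clock: 3.28
position: [0.51, -0.2582, 0.0629]
ee_rot: [-1.121, -1.339, 1.338]
force: [-0.0, 0.7, -0.3]
width: 0.594
```

Run:
```python
from h import *
plan([.51,-.256,.062],1.747)
im=imaging.get_image("wrist"); cv2.imwrite("pics/w2.png",im)
```

```text
clock 3.27 pos [ 0.51   -0.2582  0.0629] xdir 1.7475 force [-0.   0.7 -0.3] width 0.5940
shift cm [ 0.221  0.088 -0.039] roll 0.0005
```

View pics/w2.png

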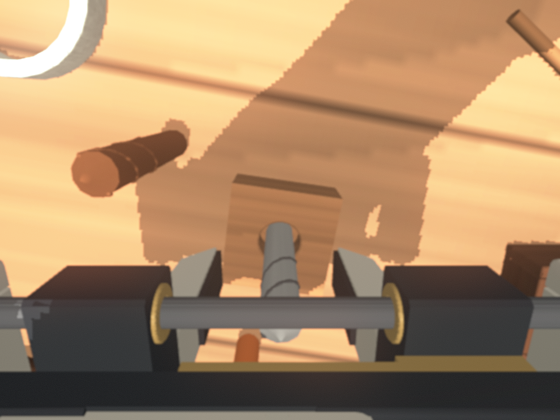

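>>> {"fn": "send_rows", "kwargs": {
  "squeeze": 30,
  "steps": [
    [0.6,0.2,0.05,0,0],
    [0.4,0.2,0.05,0,0],
    [0.1,0.2,0.05,0,0],
    [0.1,0.2,0.05,0,0],
    [0.1,0.2,0.05,0,0],
    [0.1,0.2,0.05,0,0]
  ]
}}

```text
clock: 4.08
position: [0.5091, -0.2564, 0.0617]
ee_rot: [-1.121, -1.338, 1.338]
force: [0.2, -0.8, -0.3]
width: 0.178
```

Run:
```python
from h import *
plan([.51,-.256,.062],1.747)
print(arm.observe()["width"]*92)
```

```text
clock 4.08 pos [ 0.5091 -0.2564  0.0617] xdir 1.7468 force [ 0.2 -0.8 -0.3] width 0.1785
shift cm [ 0.028 -0.031 -0.098] roll -0.0002
16.419054112822828
```

>>> {"fn": "send_rows", "kwargs": {
  "steps": [
    [0.1,0,-2,0,0],
    [0.1,0,-5,0,0],
    [0.1,0,-9,0,0],
    [0.1,3,-11,0,0],
    [0.1,8,-11,0,0],
    [0.1,13,-11,0,0],
    [0.1,17,-11,0,0],
    [0.1,20,-11,0,0],
    [0.1,22,-11,0,0],
    [0.1,22,-11,0,0],
    [0.1,22,-11,0,0],
    [0.1,22,-11,0,0]
  ]
}}

```text
clock: 5.58
position: [0.4706, -0.0409, 0.1717]
ee_rot: [-1.122, -1.336, 1.337]
force: [-0.2, -0.7, -2.5]
width: 0.176
```

Run:
```python
from h import *
plan([.509,.029,.13],1.747)
st=arm.observe(); im=imaging.get_image("wrist"); cv2.imwrite("pics/w3.png",im); np.save("w3.npy",np.r_[st["position"],st["ee_rot"]])
```

```text
clock 5.58 pos [ 0.4706 -0.0409  0.1717] xdir 1.7453 force [-0.2 -0.7 -2.5] width 0.1758
shift cm [ 6.223  4.168 -4.992] roll -0.0017
```

View pics/w3.png

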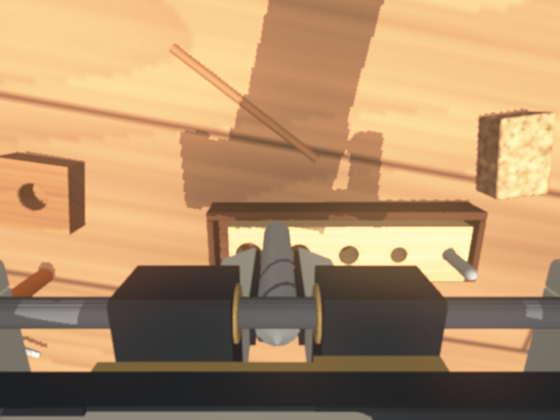

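Run:
```python
from h import *
a=cv2.imread("pics/w3.png")
cv2.imwrite("pics/w3z.png",cv2.resize(a[190:300,205:500],None,fx=2.7,fy=5.4,interpolation=cv2.INTER_CUBIC))
```

```text
(no output)
```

View pics/w3z.png

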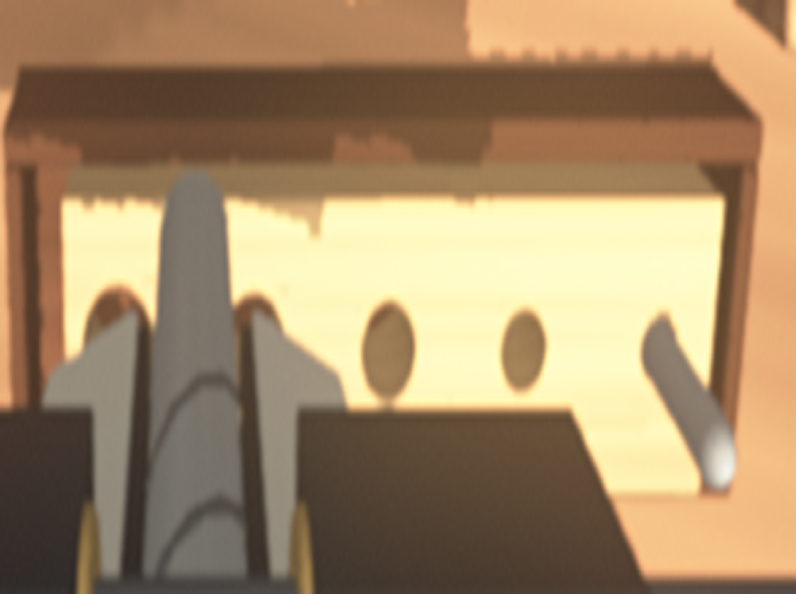

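Run:
```python
from h import *
w=np.load("w3.npy"); st=dict(position=w[:3],ee_rot=w[3:]); c=cam("wrist",st)
f=lambda x,y:((x+.5)/2.7-.5+205,(y+.5)/5.4-.5+190)
h=onz(c,[f(388,349),f(524,350)],.048); print("17,14 holes",h.round(4), np.linalg.norm(h[0]-h[1]))
print("top-cam hole reproj",proj(c,[.5088,.0291,.048]),f(388,349))
# tilted-ring check centre of ellipse
th=np.linspace(0,2*np.pi,60)
def ring(cx,cz,y,r):  # tool frame
    P=np.c_[cx+r*np.cos(th),np.full(60,y),cz+r*np.sin(th)]
    return P@R.from_rotvec(w[3:]).as_matrix().T+w[:3]
for cz in (-.004,-.002,0,.002,.004):
    a=proj(c,ring(0,cz,.0537,.007)); b=proj(c,ring(0,cz,.0512,.0085)); 
    print(cz,"foot v min",min(a[:,1].min(),b[:,1].min()).round(2),"u range",b[:,0].min().round(1),b[:,0].max().round(1))
print("observed v", f(0,172)[1], "u", f(163,0)[0],f(229,0)[0])
```

```text
17,14 holes [[0.5073 0.0292 0.048 ]
 [0.4998 0.0728 0.048 ]] 0.04429411165516687
top-cam hole reproj [[347.93664811 255.72925445]] (348.3888888888889, 254.22222222222223)
-0.004 foot v min 225.12 u range 264.0 290.4
-0.002 foot v min 222.15 u range 263.9 290.4
0 foot v min 219.16 u range 263.9 290.4
0.002 foot v min 216.15 u range 263.9 290.5
0.004 foot v min 213.13 u range 263.8 290.5
observed v 221.44444444444446 u 265.05555555555554 289.5
```

Run:
```python
from h import *
plan([.5058,.0289,.115],1.747)
```

```text
clock 5.62 pos [ 0.4706 -0.0408  0.1717] xdir 1.7453 force [-0.3 -0.5 -1.1] width 0.1817
shift cm [ 6.257  5.668 -4.678] roll -0.0017
```

>>> {"fn": "send_rows", "kwargs": {
  "steps": [
    [0.1,2,1,-1.5,0],
    [0.1,4.5,2.5,-3.5,0],
    [0.1,6,4,-4.5,0],
    [0.1,6.26,5,-4.68,0],
    [0.1,6.26,5.6,-4.68,0],
    [0.1,6.26,5.65,-4.68,0],
    [0.1,6.26,5.65,-4.68,0],
    [0.1,6.26,5.65,-4.68,0]
  ]
}}

```text
clock: 6.62
position: [0.5058, 0.0297, 0.1157]
ee_rot: [-1.122, -1.338, 1.337]
force: [-0.6, -0.5, -1.2]
width: 0.179
```

Run:
```python
from h import *
plan([.5058,.0289,.115],1.747)
st=arm.observe(); im=imaging.get_image("wrist"); cv2.imwrite("pics/w4.png",im); np.save("w4.npy",np.r_[st["position"],st["ee_rot"]])
cv2.imwrite("pics/w4z.png",cv2.resize(im[180:290,180:380],None,fx=4,fy=5,interpolation=cv2.INTER_CUBIC))
b=imaging.get_image("scene"); cv2.imwrite("pics/s4.png",cv2.resize(b[130:260,200:340],None,fx=4.5,fy=4.5,interpolation=cv2.INTER_CUBIC))
```

```text
clock 6.62 pos [0.5058 0.0297 0.1157] xdir 1.7464 force [-0.6 -0.5 -1.2] width 0.1788
shift cm [-0.074  0.07   0.018] roll -0.0006
```

View pics/w4z.png

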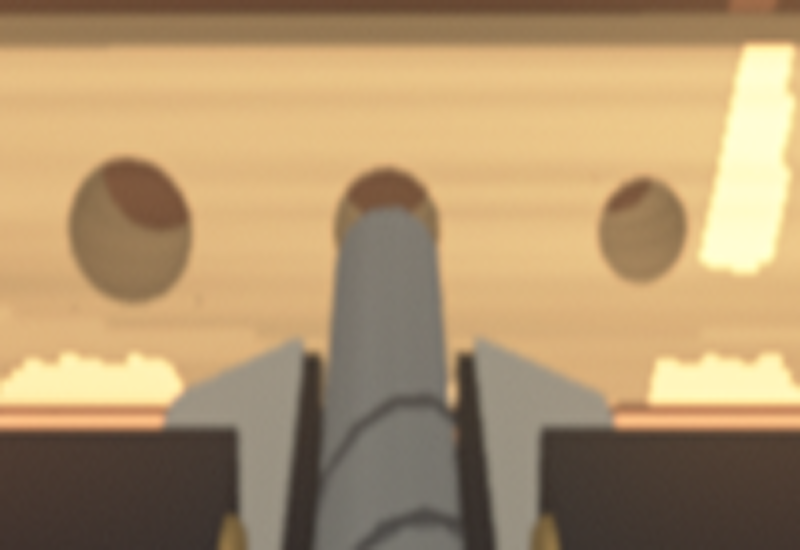

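View pics/s4.png

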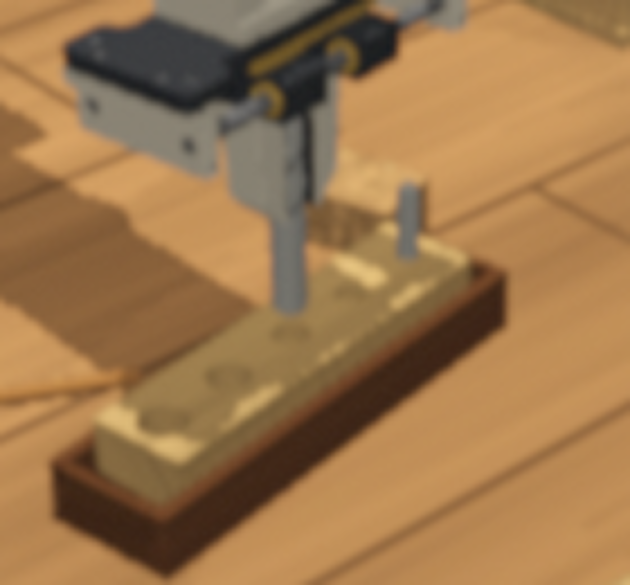

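Run:
```python
from h import *
w=np.load("w4.npy"); st=dict(position=w[:3],ee_rot=w[3:]); c=cam("wrist",st); Rm=R.from_rotvec(w[3:]).as_matrix()
f=lambda x,y:((x+.5)/4-.5+180,(y+.5)/5-.5+180)
h=onz(c,[f(131,230),f(387,230),f(643,230)],.048); ht=(h-w[:3])@Rm*1000
print("holes world",h.round(4),"tool mm",ht.round(2))
th=np.linspace(0,2*np.pi,90)
def ring(cx,cz,y,r):
    return np.c_[cx+r*np.cos(th),np.full(90,y),cz+r*np.sin(th)]@Rm.T+w[:3]
for cz in (-.003,-.002,-.001,0):
    a=proj(c,ring(0,cz,.0537,.007)); b=proj(c,ring(0,cz,.0512,.0085)); H=proj(c,ring(0,cz,(w[2]-.048),.00925))
    print(cz,"v min",a[:,1].min(),b[:,1].min(),"u",b[:,0].min(),b[:,0].max(),"hole v",H[:,1].min(),H[:,1].max(),"u",H[:,0].min(),H[:,0].max())
print("obs foot v",f(0,207)[1],"u",f(343,0)[0],f(435,0)[0]," hole v",f(0,167)[1],"u",f(335,0)[0],f(439,0)[0])
```

```text
holes world [[ 0.5154 -0.0138  0.048 ]
 [ 0.5077  0.0295  0.048 ]
 [ 0.5     0.0727  0.048 ]] tool mm [[-44.48  67.7   -1.71]
 [ -0.53  67.7   -1.7 ]
 [ 43.43  67.7   -1.69]]
-0.003 v min 224.5527947484907 223.63466835001847 u 263.9332109815322 290.38893878973334 hole v 214.576128898956 239.90320881748565 u 263.6948129993573 290.58774012424334
-0.002 v min 223.08399216341357 222.14588708749937 u 263.916912286847 290.4068884891374 hole v 213.17424568042472 238.5626070473436 u 263.6793012516684 290.60474587157574
-0.001 v min 221.61138871691952 220.6532039486558 u 263.9005713299615 290.4248847141429 hole v 211.76893041361382 237.21879592266646 u 263.6637519390479 290.62179278602395
0 v min 220.13496963650238 219.15660357399574 u 263.8841879462847 290.44292764587624 hole v 210.36017047972084 235.87176390501662 u 263.64816492487347 290.63888101725365
obs foot v 221.0 u 265.375 288.375  hole v 213.0 u 263.375 289.375
```

>>> {"fn": "send_rows", "kwargs": {
  "steps": [
    [0.1,-0.04,0.5,-0.05,0],
    [0.1,-0.04,1.0,-0.05,0],
    [0.1,-0.04,1.3,-0.05,0],
    [0.1,-0.04,1.5,-0.05,0],
    [0.1,-0.04,1.65,-0.05,0],
    [0.1,-0.04,1.75,-0.05,0],
    [0.1,-0.04,1.75,-0.05,0]
  ]
}}

```text
clock: 7.6
position: [0.5062, 0.0297, 0.0977]
ee_rot: [-1.121, -1.338, 1.338]
force: [-0.9, 0.9, -1.0]
width: 0.178
```

Run:
```python
from h import *
plan([.5058,.0289,.06],1.747)
st=arm.observe(); im=imaging.get_image("wrist"); cv2.imwrite("pics/w5.png",im)
cv2.imwrite("pics/w5z.png",cv2.resize(im[180:290,180:380],None,fx=4,fy=5,interpolation=cv2.INTER_CUBIC))
print(st["force"],st["ft_torque"])
```

```text
clock 7.60 pos [0.5062 0.0297 0.0977] xdir 1.7470 force [-0.9  0.9 -1. ] width 0.1781
shift cm [-0.07   3.772  0.055] roll -0.0
[-0.90073715  0.8661138  -1.04486462] [ 0.03362908 -0.03892094 -0.00028466]
```

View pics/w5z.png

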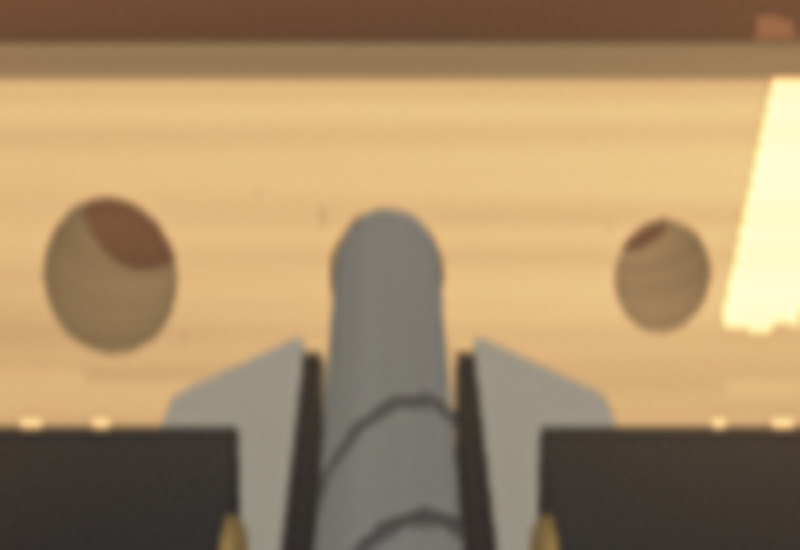

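No vertical force at a foot height of 44 mm, so the bit has entered the hole. I'll continue slowly.

>>> {"fn": "send_rows", "kwargs": {
  "steps": [
    [0.1,0,0.15,0,0],
    [0.1,0,0.3,0,0],
    [0.1,0,0.45,0,0],
    [0.1,0,0.6,0,0],
    [0.1,0,0.7,0,0]
  ]
}}

```text
clock: 8.28
position: [0.5062, 0.0297, 0.0906]
ee_rot: [-1.121, -1.338, 1.338]
force: [0.1, 0.4, -1.4]
width: 0.178
```

>>> {"fn": "send_rows", "kwargs": {
  "steps": [
    [0.1,0,0.25,0,0],
    [0.1,0,0.5,0,0],
    [0.1,0,0.75,0,0],
    [0.1,0,1.0,0,0],
    [0.1,0,1.0,0,0]
  ]
}}

```text
clock: 8.9
position: [0.5061, 0.0296, 0.0805]
ee_rot: [-1.121, -1.337, 1.338]
force: [-0.4, 0.3, -1.3]
width: 0.172
```

>>> {"fn": "send_rows", "kwargs": {
  "steps": [
    [0.1,0,0.3,0,0],
    [0.1,0,0.6,0,0],
    [0.1,0,0.9,0,0],
    [0.1,0,1.2,0,0],
    [0.1,0,1.2,0,0]
  ]
}}

```text
clock: 9.52
position: [0.5061, 0.0296, 0.0685]
ee_rot: [-1.12, -1.337, 1.338]
force: [0.6, -0.4, -1.7]
width: 0.178
```

>>> {"fn": "send_rows", "kwargs": {
  "steps": [
    [0.1,0,0.25,0,0],
    [0.1,0,0.5,0,0],
    [0.1,0,0.7,0,0],
    [0.1,0,0.78,0,0],
    [0.1,0,0.78,0,0]
  ]
}}

```text
clock: 10.15
position: [0.5062, 0.0297, 0.0609]
ee_rot: [-1.121, -1.338, 1.338]
force: [-0.9, -0.3, -1.3]
width: 0.177
```

>>> {"fn": "send_rows", "kwargs": {
  "steps": [
    [0.1,0,0.03,0,0],
    [0.1,0,0.06,0,0],
    [0.1,0,0.06,0,0]
  ]
}}

```text
clock: 10.52
position: [0.5062, 0.0297, 0.0603]
ee_rot: [-1.121, -1.338, 1.338]
force: [0.2, 0.3, -1.1]
width: 0.178
```

>>> {"fn": "send_rows", "kwargs": {
  "steps": [
    [0.1,0,0.04,0,0],
    [0.1,0,0.04,0,0],
    [0.25,0,0.04,0,0],
    [0.4,0,0.04,0,0],
    [0.4,0,0.04,0,0],
    [0.4,0,0.04,0,0]
  ]
}}

```text
clock: 11.28
position: [0.5063, 0.0297, 0.06]
ee_rot: [-1.121, -1.338, 1.338]
force: [-0.0, 0.3, -0.2]
width: 0.399
```

>>> {"fn": "send_rows", "kwargs": {
  "steps": [
    [0.4,0,-0.5,0,0],
    [0.4,0,-2,0,0],
    [0.4,0,-5,0,0],
    [0.4,0,-9,0,0],
    [0.4,0,-13,1,0],
    [0.4,0,-14,5,0],
    [0.4,0,-14,9,0],
    [0.4,0,-14,9,0],
    [0.4,0,-14,9,0]
  ]
}}

```text
clock: 12.4
position: [0.4184, 0.0141, 0.2009]
ee_rot: [-1.122, -1.34, 1.336]
force: [-0.1, 0.4, 0.0]
width: 0.402
```

Run:
```python
from h import *
plan([.5058,.0289,.06],1.747)
c=cam("scene")
b=imaging.get_image("scene"); cv2.imwrite("pics/s6.png",cv2.resize(b[110:260,200:410],None,fx=3.8,fy=3.8,interpolation=cv2.INTER_CUBIC))
t=imaging.get_image("top"); cv2.imwrite("pics/t6.png",cv2.resize(t[160:260,120:440],None,fx=2.5,fy=2.5,interpolation=cv2.INTER_CUBIC))
for z in (.116,.124,.108): p=proj(c,[.5077,.0295,z])[0]; print(z,p,(p-[200,110])*3.8, "stored", (proj(c,[.4925,.116,.09])[0]-[200,110])*3.8)
```

```text
clock 12.40 pos [0.4184 0.0141 0.2009] xdir 1.7470 force [-0.1  0.4  0. ] width 0.4017
shift cm [-0.076 14.106 -8.833] roll -0.0
0.116 [262.29535538 175.39099486] [236.72235043 248.48578047] stored [338.83845736 225.02143542]
0.124 [262.17799423 171.97493245] [236.27637807 235.50474332] stored [338.83845736 225.02143542]
0.108 [262.41169726 178.77738917] [237.16444957 261.35407886] stored [338.83845736 225.02143542]
```

View pics/s6.png

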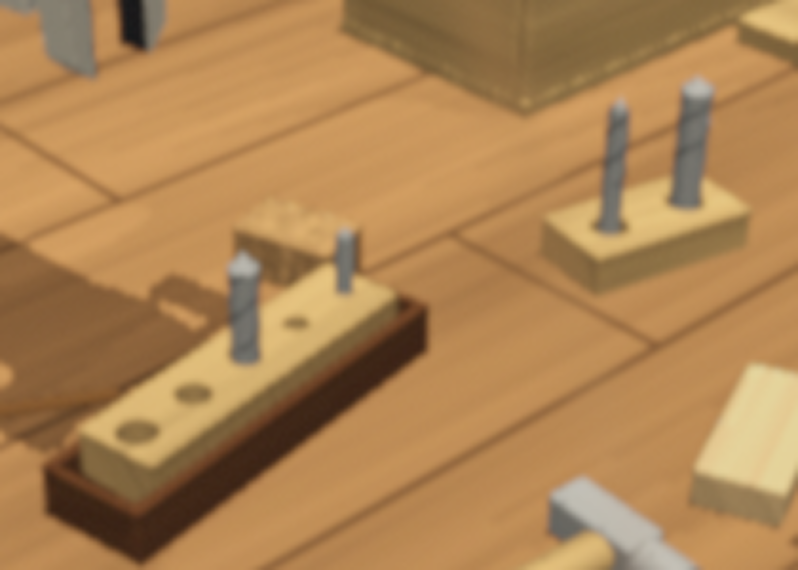

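View pics/t6.png

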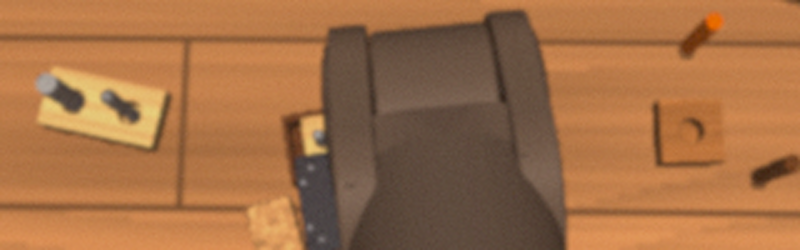

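The bit's tip is at crop pixel (243,253), with (237,248) predicted if it is home. The stored bit shows the same (+7,+5) offset, so this is a calibration bias and the bit is home. The other two bits are undisturbed in their stand, and the gripper is clear.

```bash
python3 -c "
from cell import arm
print(arm.sign_off())"
```

```text
the job is handed in; nothing more can be done
None
```

I put the 17 mm bit (bit_medium) from the single-pocket block into the middle hole of the rack and handed the job in at about 12.4 s of the 48 s allowed. The sign-off reports no verdict.

- **Which bit:** the block bit measured about 17 mm in the scene image, against about 14 and 19 mm for the two in the stand. The gripper opening on it read 16.4 mm.
- **Insertion:** I aligned the foot to the hole in the wrist view. It went in on the first try, with readings between releases within about 2 N of zero.
- **Depth:** I released it with the foot at about 6.3 mm by estimate. I never felt a clear contact force from the floor, so "fully home" rests on that height and the image check.
- **Last check:** in the scene image the bit's tip was about 1.5 px off the "home" prediction. The already stored bit was off by about the same amount in the same direction. The bit stands upright, and the other two bits look undisturbed in their stand.
- **Check that failed:** the last top-camera picture could not confirm the rack, because the arm covered most of it. It did show the puck empty and both stand bits in place.

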